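Lock the shaker and unclip the slide cassette

ROBOT

A 6-joint arm with a two-finger parallel gripper is mounted at the origin on a cart in front of the work surface, level with it; the furniture and walls round the work are solid. World frame = base frame: x ahead of the robot, y to its left, z up, the work surface at z = 0. Lengths are in mm, angles in rad, forces in N, time in s.
With the tool pointing down it reaches from about 350 to 975 mm from the base axis. Payload 7.1 kg.
Tool frame: the origin (TCP) lies at the centre of the arm's flange, where the gripper is bolted on; the fingertips stand 182 mm ahead of it and the grasp point (between the pads) lies 163 mm ahead of it; z points along the fingers, y is the line along which they close (so a half turn about z gives the same grasp; the last joint's range is limited). The gripper opens to 88 mm and grips with 3 to 60 N. Pads are 20 mm wide; open, the fingers measure 115 mm over their backs; the gripper's body (75 mm by 178 mm) begins 61 mm behind the grasp point.
Start: joints at [1.161, 0.423, 1.63, -0, 1.089, -0.019], TCP at [238.048, 577.875, 404.675] pointing down, gripper open.
Joint ranges: [-3, 3], [-0.9, 2.11], [0.09, 2.58], [-1.31, 4.45], [0.11, 2.69], [-2.54, 2.54]. Speed limits (rad/s): [2.39, 2.39, 3.01, 3.14, 3.14, 3.14].

INTERFACE

Orientations are given as a rotation vector (axis times angle).
In Python, from workcell import readout, get_image, ctrl gives the robot as it stands.
- The arm moves only by the tool step_arm, never from a script. Its argument "targets" is a list that holds one entry, the list of rows, each a list of 7 numbers: the shift along the world's x, y, z as a fraction of full scale, then the turn, a rotation vector about the world's x, y, z as a fraction of full scale, then the opening, from 0 (shut) to 1 (fully open). In form: [[[dx, dy, dz, wx, wy, wz, claw], ...]]. A call has exactly 5 rows; each row shifts and turns the commanded pose from where the row before left it; what a row does not reach is not made up. Full scale, the value 1, is 0.05 m for a shift and 4 degrees for a turn. A row lasts 1/8 s, in which the tool goes at most 62.5 mm and 10.7 degrees, less where a joint would pass 70% of its speed; a pose out of reach is approached as far as the arm can. A call with a number of a shift or a turn outside -1 to 1 is refused whole. A call with a gripper value outside its range is refused whole. The fingers move at their own pace and stop on an object; the grip force is fixed at half the most. Time passes only in rows, so rows that do not move let the fingers close, or fill a call up. It gives the time, the measured TCP pose, the force, the opening and the grip force at its end, in the units of the state.
- readout.get_obs(): the state, without advancing time (a new reading comes with each control period).
- get_image(name): name is "side" or "top" or "wrist"; returns a dict with "pixels" (420x560x3 uint8, red, green, blue), "intrinsics" (3x3 intrinsics, pixels), "extrinsics" (4x4, takes a point from world to camera coordinates). Camera axes: x right, y down, z forward; pixel columns grow to the right and rows downward; lengths in mm; the calibration is good to about 2 mm. The wrist camera is an equidistant fisheye: a pixel r from the principal point sees the ray r / f radians off the axis. A picture is of the moment at which its call begins. There is no depth.
- ctrl.close_job(): hands the job in; it is judged then, once.
The state is a dict: "t": time; "qpos": joint angles; "qvel": joint speeds; "joint_torque": joint torques, N m; "ee_pos": TCP position; "orientation": TCP orientation; "ft_force": force on the tool from outside, world axes, zero at the start; "moment": the same for the moment, N m; "width": finger opening in mm; "grasp_force": force on a finger pad.
Only numpy, scipy, OpenCV 4.12 (cv2) and the standard library are available. Lean on these libraries where they do the work, as an engineer would, in place of code of your own. Each camera call takes 0.05 s, during which the arm holds its last target. There are 200 camera calls.

TASK

The wash is finished: slide the shaker's lock bolt by its red knob fully home into the keeper on the carriage, so that the carriage cannot move, and leave it there. Then squeeze the two orange catches of the orange-catch slide cassette together and lift it straight up out of its dock, leaving the blue-catch cassette clipped in and the other things on the bench undisturbed. Finish while still holding it by its squeezed catches, level and still, about 10 cm above its dock, so that the slides can be checked: do not put it down or let go.

Things in the scene. Friction and masses are not known exactly. Their poses are not given: they have to be found in the camera images.
- shaker: Small white bench shaker with a grey control fascia, fixed; 210 x 220 mm, 76 mm high at its console (bolt barrels up to 98 mm). Origin: centre of its underside, on the bench; x points from the fascia (front) to the back, y to its left, z up; yaw varies by up to 0.3 rad. Behind the console runs an aluminium carriage plate, 122 x 190 mm, top at z = 74 mm, with two docks side by side.
- left_dock (a point): centre of the left dock's floor, on the carriage plate (74 mm above the bench; shaker x = +45, y = +45 mm). On its front and back (x) sides stand staple-shaped strikes, 20 mm high, whose lips hold the cassette's hooks down; the cassette has about 1.5 mm of play in it
- right_dock (a point): the same for the right dock (shaker y = -45 mm)
- shaker_deck (a joint): the carriage's slide along the shaker's y, m; 0 = middle, stops at -0.012 and +0.012. Springs (400 N/m) centre it at 0 when nobody pushes, so the bolt then lines up with the keeper; while the bolt is home it can move only about 2 mm.
- lock_bolt (a joint): travel of the lock bolt, m: 0 = fully withdrawn, 0.026 = fully home at its end stop, in the keeper. It starts between 0 and 0.006, slides along the shaker's +x (away from the fascia), with about 2 N of friction, and stays where it is left.
- bolt_knob (a point): centre of the bolt's red upright knob above the console, 121 mm above the bench; moves with the bolt; axes as the shaker's. The knob is a vertical cylinder 16 mm across, 26 mm tall (13 mm above and below this point), on a 9 mm stem; beneath it nothing stands higher than 98 mm above the bench (24 mm below this point).
- orange_cassette_grip (a point): cassette to lift: white frame, 8 upright slides, two ORANGE catches, in the left or right dock; 53 x 44 mm foot, 81 mm tall, 0.15-0.26 kg. Point midway between its catch pads, 65 mm over its underside, 16 mm under the slides' top. Axes as the shaker's when docked; pads face -x and +x, 24 mm wide (y), 30 mm tall, outer faces 56 mm apart at rest, 44 mm fully squeezed.
- orange_cassette_front (a joint): travel of its front catch (-x side), m: 0 = out, hooked; 0.006 = pushed fully in. Spring: 2 N to start, 6 N fully in. The hook is free of the strike's lip from about 0.004 on.
- orange_cassette_back (a joint): the same for its back catch (+x side)
- blue_cassette_grip (a point): the same point of the other cassette, alike but with BLUE catches, in the other dock; it stays there
- timer: white lab timer, 33 x 52 x 47 mm, loose on the bench; origin under its centre
- beaker: small clear beaker, 48 mm across, 57 mm tall, loose; origin under its centre
- forceps: steel forceps, 124 mm long, lying loose; origin under the centre
- media_bottle: clear bottle with blue cap, 56 mm across, 107 mm tall, loose behind the shaker; origin under its centre
- marker: marker pen, 134 mm long, lying loose right of the shaker; origin under its centre
- dish_a: closed culture dish, 60 mm across, 15 mm tall, loose right of the shaker; origin under its centre

How it is judged:
By the outcome, as a careful person would: the job done as asked, in the order asked, and still so for the second after the job is handed in, while the arm keeps its last pose, push and grip.
It also fails if it takes over 46 s, if anything falls off the work surface, if the arm or the gripper's body presses on something with over 40 N, if the wrist force passes 120 N, or if a joint passes its speed limit or range.

## Working session

There is one attempt and no reset: what is moved stays moved. The work goes in short steps, Python scripts to look and compute and a tool call to move; the robot and the scene stay as the last step left them, time stands still between calls to the robot, and variables do not carry over. Pictures are saved under pics/ and viewed, at most 10 in all, crops included, and the job is handed in when it is done.

Besides the shell and the picture viewer there is one more tool, called after "Emit:" as name([rows], argument=value, ...), one row to a line, values as JSON. step_arm: Moves the arm, as the interface text tells. Shift numbers are shares of 0.05 m and turn numbers shares of 4 degrees, none past 1 either way. Its arguments: {"type":"object","properties":{"targets":{"type":"array"}},"required":["targets"]}

```bash
mkdir -p pics; cat > h.py <<'E'
from workcell import readout, get_image, ctrl
import numpy as np, cv2
def snap(n,f):
    g=get_image(n); cv2.imwrite('pics/'+f,g['pixels'][:,:,::-1]); np.savez('pics/'+f[:-4]+'.npz',**{k:np.array(g[k]) for k in('pixels','intrinsics','extrinsics')}); return g
def ray(g,u,v):
    K=np.array(g['intrinsics']);E=np.array(g['extrinsics'])
    d=np.linalg.inv(K)@[u,v,1.]; R=E[:3,:3]; return -R.T@E[:3,3], R.T@d
def plane(g,u,v,z):
    o,d=ray(g,u,v); return o+d*(z-o[2])/d[2]
def proj(g,p):
    E=np.array(g['extrinsics']);c=E[:3,:3]@p+E[:3,3];q=np.array(g['intrinsics'])@c;return q[:2]/q[2]
def tri(g1,p1,g2,p2):
    o1,d1=ray(g1,*p1);o2,d2=ray(g2,*p2)
    s=np.linalg.lstsq(np.c_[d1,-d2],o2-o1,rcond=None)[0]
    a=o1+s[0]*d1;b=o2+s[1]*d2;return (a+b)/2,np.linalg.norm(a-b)
def blobs(im,lo,hi,mn=15):
    h=cv2.cvtColor(im,cv2.COLOR_RGB2HSV);m=cv2.inRange(h,np.array(lo),np.array(hi))
    n,l,s,c=cv2.connectedComponentsWithStats(m)
    return [(s[i].tolist(),c[i].round(1).tolist()) for i in range(1,n) if s[i][4]>=mn]
E
cat > a.py <<'E'
from h import *
for n in('top','side'):
    g=snap(n,n+'1.png')
    for nm,lo,hi in(('red',(0,150,80),(5,255,255)),('red2',(172,150,80),(180,255,255)),('orange',(8,140,100),(22,255,255)),('blue',(95,130,80),(125,255,255))): print(n,nm,blobs(g['pixels'],lo,hi))
o=readout.get_obs();print(o['t'],o['ee_pos'],o['orientation'],o['width'])
E
python3 a.py
```

```text
top red [([189, 252, 5, 5, 19], [190.8, 253.6])]
top red2 []
top orange [([165, 198, 9, 2, 16], [169.0, 198.5]), ([165, 217, 10, 4, 33], [170.0, 218.5])]
top blue [([398, 3, 15, 16, 165], [405.3, 10.7]), ([413, 3, 6, 14, 47], [415.7, 9.6]), ([380, 4, 5, 18, 40], [382.2, 12.6]), ([384, 4, 8, 17, 92], [387.5, 11.9]), ([391, 4, 8, 16, 87], [394.7, 11.5]), ([372, 11, 5, 10, 18], [374.0, 15.1]), ([388, 23, 5, 13, 36], [390.2, 28.1]), ([395, 22, 5, 13, 36], [397.3, 27.8]), ([371, 23, 51, 25, 597], [397.1, 39.4]), ([403, 24, 4, 10, 29], [404.4, 27.4]), ([231, 106, 13, 12, 126], [236.9, 111.5]), ([231, 135, 13, 13, 122], [237.2, 141.0]), ([201, 215, 9, 4, 25], [205.4, 216.0])]
side red [([210, 172, 4, 14, 34], [211.5, 177.4])]
side red2 []
side orange [([244, 149, 5, 10, 26], [246.4, 153.0]), ([229, 152, 5, 20, 62], [231.7, 160.5])]
side blue [([482, 138, 7, 4, 17], [484.7, 139.5]), ([474, 140, 7, 6, 20], [476.7, 142.7]), ([485, 140, 10, 5, 23], [490.1, 142.0]), ([456, 143, 70, 67, 1597], [499.4, 174.2]), ([492, 143, 10, 4, 24], [496.4, 144.4]), ([476, 144, 10, 5, 21], [480.9, 146.0]), ([487, 147, 6, 4, 16], [488.8, 148.2]), ([493, 147, 8, 7, 23], [496.4, 150.0]), ([500, 148, 14, 8, 48], [505.8, 151.0]), ([259, 161, 5, 8, 23], [261.5, 164.3]), ([244, 164, 5, 12, 46], [245.9, 169.6]), ([245, 177, 4, 8, 16], [246.8, 180.4]), ([493, 377, 23, 19, 54], [504.5, 388.1]), ([537, 383, 21, 12, 78], [546.7, 388.6]), ([518, 393, 18, 4, 36], [526.6, 394.8])]
0.1 [237.94917056 577.64068384 403.98362947] [-6.09979235e-01 -3.08151010e+00  2.17185811e-03] 87.90892778525844
```

View pics/top1.png

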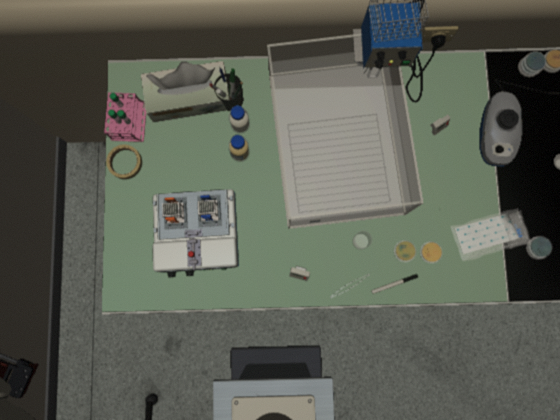

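View pics/side1.png

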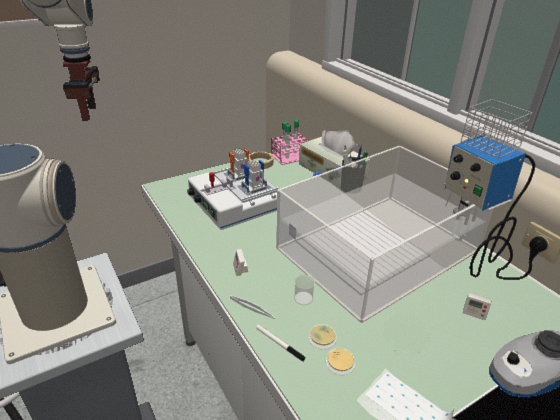

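The top view shows the shaker at about (155–237, 190–272), with the orange cassette in the left dock (~170, 209), the blue one in the right dock (~206, 210) and the red knob at (191, 254). The side view shows the same, with the knob at (211, 177).

```bash
cat > b.py <<'E'
from h import *
T=dict(np.load('pics/top1.npz'));S=dict(np.load('pics/side1.npz'))
print('cam',T['extrinsics'].round(2).tolist())
print('knob plane',plane(T,190.8,253.6,128), tri(T,(190.8,253.6),S,(211.5,177.4)))
a=plane(T,169,198.5,145);b=plane(T,170,218.5,145);print('orange',a,b,(a+b)/2)
for q in((246.4,153),(231.7,160.5)): print(tri(T,(169,198.5) if q[0]>240 else (170,218.5),S,q))
# fascia / plate edges: white console contour at z=76
for p in((153,238),(154,272),(236,268),(236,236)): print(p,plane(T,*p,76))
o=readout.get_obs()
from scipy.spatial.transform import Rotation as R
print(R.from_rotvec(o['orientation']).as_matrix().round(3).tolist())
g=snap('wrist','w1.png');print(g['intrinsics'],np.array(g['extrinsics']).round(3).tolist())
E
python3 b.py
```

```text
cam [[-0.03, -1.0, -0.01, -6.26], [-0.99, 0.03, -0.16, 597.05], [0.16, 0.01, -0.99, 1392.81], [0.0, 0.0, 0.0, 1.0]]
knob plane [475.62575722 193.38992993 128.        ] (array([477.47067726, 194.1091851 , 120.8327534 ]), np.float64(2.6769857945261317))
orange [614.80559477 245.61611853 145.        ] [563.69035481 242.78181423 145.        ] [589.24797479 244.19896638 145.        ]
(array([617.20936568, 245.1439794 , 143.08912491]), np.float64(4.423647400784351))
(array([567.38835342, 245.41059766, 129.58781265]), np.float64(2.967552541258256))
(153, 238) [523.57167777 301.48111415  76.        ]
(154, 272) [434.71127798 297.89020829  76.        ]
(236, 268) [439.40126539  84.55922466  76.        ]
(236, 236) [522.92225386  83.39146195  76.        ]
[[-0.925, 0.381, -0.001], [0.381, 0.925, -0.001], [0.0, -0.001, -1.0]]
[[325.1922621    0.         278.50029033]
 [  0.         325.1922621  210.5460064 ]
 [  0.           0.           1.        ]] [[0.382, 0.924, -0.002, -623.866], [0.884, -0.364, 0.294, -35.917], [0.27, -0.114, -0.956, 391.871], [0.0, 0.0, 0.0, 1.0]]
```

View pics/w1.png

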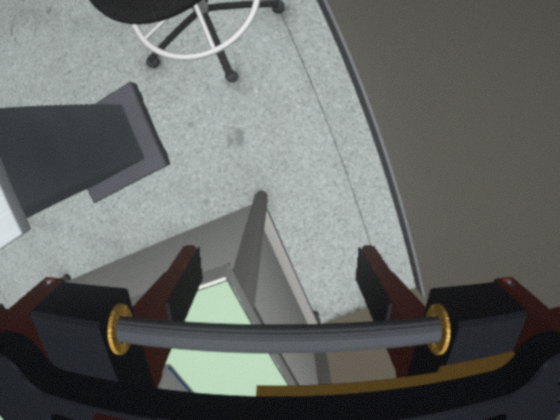

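Emit:
step_arm([
  [[0.39,-0.54,0,0,0,-1,1],[0.39,-0.54,0,0,0,-1,1],[0.39,-0.54,0,0,0,-1,1],[0.39,-0.54,0,0,0,-1,1],[0.39,-0.54,0,0,0,-1,1]],
])

```text
t: 0.78
ee_pos: [336.0, 441.9, 404.5]
orientation: [-1.139, -2.928, 0.001]
ft_force: [0.2, 0.4, -0.6]
width: 87.8
grasp_force: 0.0
```

Emit:
step_arm([
  [[0.39,-0.54,0,0,0,-1,1],[0.39,-0.54,0,0,0,-1,1],[0.39,-0.54,0,0,0,-1,1],[0.39,-0.54,0,0,0,-1,1],[0.39,-0.54,0,0,0,-1,1]],
])

```text
t: 1.4
ee_pos: [433.5, 306.9, 404.5]
orientation: [-1.63, -2.685, 0.0]
ft_force: [-0.3, -0.3, -0.3]
width: 87.4
grasp_force: 0.0
```

Emit:
step_arm([
  [[0.39,-0.54,0,0,0,-1,1],[0.39,-0.54,0,0,0,-1,1],[0.39,-0.54,0,0,0,-1,1],[0.39,-0.54,0,0,0,-1,1],[0.39,-0.54,0,0,0,-1,1]],
])

```text
t: 2.02
ee_pos: [531.0, 171.9, 404.5]
orientation: [-2.072, -2.361, 0.0]
ft_force: [0.1, -0.1, 0.1]
width: 87.8
grasp_force: 0.0
```

Emit:
step_arm([
  [[0,0,0,0,0,-1,0.6],[0,0,0,0,0,-0.3,0.6],[0,0,0,0,0,0,0.6],[0,0,0,0,0,0,0.6],[0,0,0,0,0,0,0.6]],
])

```text
t: 2.65
ee_pos: [530.4, 173.2, 404.7]
orientation: [-2.173, -2.269, -0.0]
ft_force: [-0.2, -1.0, -0.2]
width: 52.5
grasp_force: 0.0
```

```bash
cat >> h.py <<'E'
from scipy.spatial.transform import Rotation as R
def fray(g,u,v):
    K=np.array(g['intrinsics']);E=np.array(g['extrinsics']);x=(u-K[0,2])/K[0,0];y=(v-K[1,2])/K[1,1]
    r=np.hypot(x,y)+1e-9;d=np.array([np.sin(r)*x/r,np.sin(r)*y/r,np.cos(r)]);Q=E[:3,:3];return -Q.T@E[:3,3],Q.T@d
def fplane(g,u,v,z):
    o,d=fray(g,u,v);return o+d*(z-o[2])/d[2]
E
cat > c.py <<'E'
from h import *
import sys
o=readout.get_obs();print(o['t'],o['ee_pos'],o['width'],R.from_rotvec(o['orientation']).as_matrix().round(4).tolist())
g=snap('wrist',sys.argv[1])
for nm,lo,hi,z in(('red',(0,150,60),(6,255,255),134),('orange',(8,140,80),(22,255,255),150),('blue',(95,130,60),(125,255,255),150)):
    for s,c in blobs(g['pixels'],lo,hi,40): print(nm,s,c,fplane(g,*c,z).round(1))
E
python3 c.py w2.png
```

```text
2.65 [530.37640828 173.16989835 404.70152608] 52.49972846467563 [[-0.043, 0.9991, -0.0], [0.9991, 0.043, 0.0], [0.0, -0.0, -1.0]]
red [207, 178, 15, 15, 169] [214.0, 185.1] [478.3 195.8 134. ]
orange [323, 115, 14, 32, 352] [330.0, 130.2] [565.  243.7 150. ]
orange [393, 119, 9, 30, 218] [397.4, 133.5] [616.7 245.7 150. ]
orange [167, 316, 10, 46, 206] [170.5, 340.3] [432.4  47.1 150. ]
orange [381, 317, 10, 45, 205] [386.5, 340.7] [639.7  55.4 150. ]
blue [320, 227, 12, 33, 242] [324.8, 242.1] [567.9 157.3 150. ]
blue [380, 232, 12, 28, 180] [387.0, 245.7] [620.1 155.5 150. ]
blue [518, 274, 20, 21, 253] [528.6, 282.9] [799.9 112.5 150. ]
blue [465, 276, 28, 31, 600] [478.7, 291.0] [729.2 107.9 150. ]
```

View pics/w2.png

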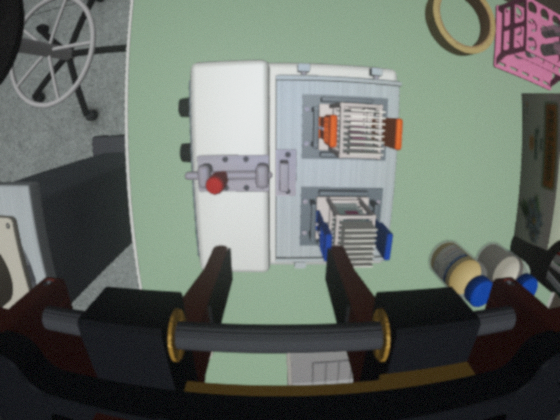

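Wrist view: the knob top is at (214, 185), the orange pads at (330, 130) and (397, 133). The bolt barrels run along row ~175 and the console's back edge is at column ~269.

```bash
cat > d.py <<'E'
from h import *
g=dict(np.load('pics/w2.npz'));im=g['pixels']
for p,z in(((268,62),76),((270,270),76),((193,66),76),((203,268),76),((276,80),74),((275,262),74),((399,80),74),((390,262),74)): print(p,fplane(g,*p,z).round(1))
# vertical-ish edges along rows for console back edge
h=cv2.cvtColor(im,cv2.COLOR_RGB2GRAY).astype(float)
P=[]
for v in list(range(75,145,5))+list(range(200,240,5)):
    r=h[v,258:282];d=np.diff(r);k=np.argmin(d);P.append(fplane(g,258+k+.5,v,76)[:2])
P=np.array(P);l=cv2.fitLine(P.astype(np.float32),cv2.DIST_HUBER,0,.01,.01).ravel();print('edge dir',l, 'yaw',np.arctan2(-l[0]*np.sign(l[1]),abs(l[1])))
print(P.round(1)[::3].tolist())
# pad extents
hs=cv2.cvtColor(im,cv2.COLOR_RGB2HSV)
for x0,x1 in((318,342),(385,408)):
    m=cv2.inRange(hs[:,x0:x1],np.array((6,130,60)),np.array((24,255,255)));c=max(cv2.findContours(m,0,2)[0],key=cv2.contourArea)[:,0]+[x0,0]
    print('quad',cv2.approxPolyDP(c,2.0,True)[:,0].tolist())
big=cv2.resize(im[90:275,185:420],None,fx=3.2,fy=3.2,interpolation=cv2.INTER_CUBIC);cv2.imwrite('pics/crop2.png',big[:,:,::-1])
E
python3 d.py
```

```text
(268, 62) [515.6 302.5  76. ]
(270, 270) [525.2  92.4  76. ]
(193, 66) [444.3 298.8  76. ]
(203, 268) [452.6  90.5  76. ]
(276, 80) [523.7 285.7  74. ]
(275, 262) [530.2 101.2  74. ]
(399, 80) [643.4 296.6  74. ]
(390, 262) [657.1 104.1  74. ]
edge dir [ 4.0015101e-02 -9.9919909e-01  5.2519806e+02  2.1505173e+02] yaw 0.040025786
[[515.7, 290.0], [522.7, 275.9], [523.3, 261.6], [523.9, 247.4], [524.5, 233.1], [527.2, 164.5], [527.8, 148.9], [528.5, 132.7]]
quad [[334, 115], [323, 119], [323, 137], [330, 146], [334, 146], [336, 141]]
quad [[407, 373], [385, 375], [385, 388], [406, 385]]
```

View pics/crop2.png

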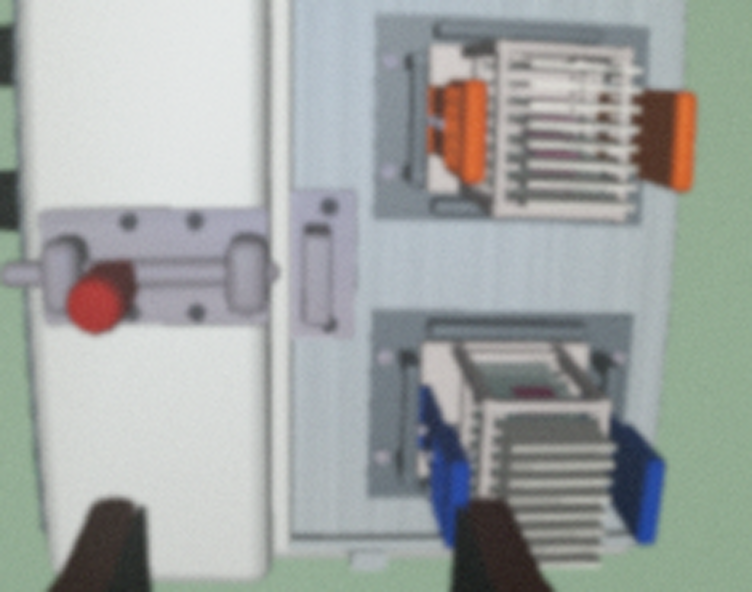

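```bash
python3 - <<'E'
from h import *
g=dict(np.load('pics/w2.npz'))
f=lambda x,y:(185+x/3.2-.35,90+y/3.2-.35)
for n,p,z in(('knob',(97,302),134),('front inner top',(487,130),154),('front outer top?',(460,130),154),('back outer top',(695,140),154),('back inner top',(675,140),154),('back y hi',(686,92),154),('back y lo',(685,190),154),('front y hi',(472,82),154),('front y lo',(472,180),154),('dockL',(377,15),74),('dock',(648,27),74),('dock',(640,222),74),('dock',(377,214),74)): print(n,fplane(g,*f(*p),z).round(1))
print('cam',fray(g,278,210)[0])
E
```

```text
knob [479.1 196.7 134. ]
front inner top [569.2 244.2 154. ]
front outer top? [563.2 243.8 154. ]
back outer top [618.7 246.2 154. ]
back inner top [613.7 245.7 154. ]
back y hi [615.5 257.1 154. ]
back y lo [617.4 234.4 154. ]
front y hi [565.2 254.7 154. ]
front y lo [566.6 232.8 154. ]
dockL [549.1 273.1  74. ]
dock [632. 277.  74.]
dock [634.6 216.3  74. ]
dock [552.1 213.5  74. ]
cam [527.4481438  253.79797076 384.36171919]
```

Emit:
step_arm([
  [[-0.52,0.23,0,0,0,0,0.6],[-0.52,0.23,0,0,0,0,0.6],[0,0,-0.7,0,0,0,0.6],[0,0,-0.7,0,0,0,0.6],[0,0,0,0,0,0,0.6]],
])

```text
t: 3.32
ee_pos: [477.6, 195.7, 332.8]
orientation: [-2.172, -2.267, 0.007]
ft_force: [0.2, 0.3, 0.5]
width: 52.9
grasp_force: 0.0
```

```bash
python3 c.py w3.png
```

```text
3.325 [477.58780329 195.70334291 332.8290631 ] 52.85467886039017 [[-0.0426, 0.9991, -0.0046], [0.9991, 0.0426, -0.0018], [-0.0016, -0.0047, -1.0]]
red [269, 240, 22, 20, 322] [279.6, 249.6] [477.7 196.6 134. ]
orange [420, 162, 31, 46, 976] [435.2, 183.7] [561.7 245.3 150. ]
orange [494, 170, 22, 39, 453] [507.1, 188.5] [615.3 246.2 150. ]
orange [167, 316, 11, 46, 218] [170.8, 339.9] [408.  132.7 150. ]
orange [380, 316, 11, 46, 216] [386.1, 340.4] [551.1 138.9 150. ]
blue [391, 270, 18, 20, 83] [397.2, 279.2] [548.4 186.3 150. ]
blue [467, 286, 20, 25, 151] [477.8, 298.8] [614.7 168.8 150. ]
```

View pics/w3.png

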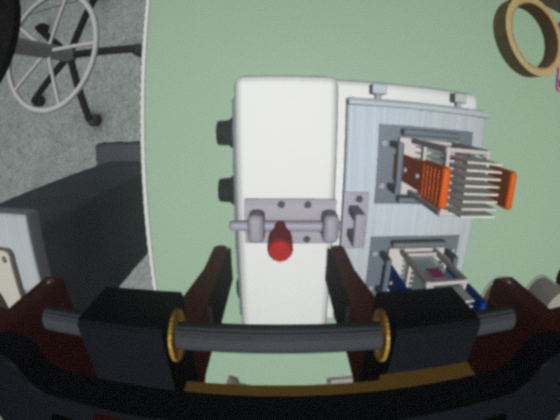

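The wrist view shows the knob at (280, 250), centred between the fingers. Next I descend and close.

Emit:
step_arm([
  [[0,0,-0.5,0,0,0,0.6],[0.02,0.02,-0.4,0,0,0,0.6],[0,0,0,0,0,0,0],[0,0,0,0,0,0,0],[0,0,0,0,0,0,0]],
])

```text
t: 4.0
ee_pos: [480.0, 197.1, 290.9]
orientation: [2.174, 2.267, 0.003]
ft_force: [-0.2, -0.6, 0.2]
width: 26.6
grasp_force: 0.0
```

Emit:
step_arm([
  [[0,0,0,0,0,0,0],[0,0,0,0,0,0,0],[0,0,0,0,0,0,0],[0,0,0,0,0,0,0],[0,0,0,0,0,0,0]],
])

```text
t: 4.62
ee_pos: [479.7, 196.9, 290.3]
orientation: [2.174, 2.267, 0.001]
ft_force: [-1.2, -0.8, 7.0]
width: 15.2
grasp_force: 30.0
```

Emit:
step_arm([
  [[0.1,0.004,0,0,0,0,0],[0.1,0.004,0,0,0,0,0],[0.1,0.004,0,0,0,0,0],[0.08,0.003,0,0,0,0,0],[0,0,0,0,0,0,0]],
])

```text
t: 5.25
ee_pos: [499.1, 197.7, 290.3]
orientation: [2.174, 2.267, 0.002]
ft_force: [0.3, -1.1, 4.3]
width: 15.0
grasp_force: 30.0
```

Emit:
step_arm([
  [[0.04,0.002,0,0,0,0,0],[0.04,0.002,0,0,0,0,0],[0.04,0.002,0,0,0,0,0],[0,0,0,0,0,0,0],[0,0,0,0,0,0,0]],
])

```text
t: 5.88
ee_pos: [502.8, 197.9, 290.2]
orientation: [-2.172, -2.265, 0.006]
ft_force: [-11.5, 1.0, 14.9]
width: 15.3
grasp_force: 30.0
```

Emit:
step_arm([
  [[0.04,0,0,0,0,0,0],[0.03,0,0,0,0,0,0],[0,0,0,0,0,0,0],[0,0,0,0,0,0,0],[0,0,0,0,0,0,0]],
])

```text
t: 6.5
ee_pos: [504.1, 197.9, 289.9]
orientation: [-2.17, -2.262, 0.014]
ft_force: [-22.9, 2.3, 23.9]
width: 15.4
grasp_force: 30.0
```

```bash
python3 c.py w4.png | head -2; python3 - <<'E'
import cv2
im=cv2.imread('pics/w4.png');cv2.imwrite('pics/crop4.png',cv2.resize(im[130:330,140:400],None,fx=3,fy=3,interpolation=2))
E
```

```text
6.5 [504.07105688 197.94756735 289.9096998 ] 15.35470451834233 [[-0.0414, 0.9991, -0.0116], [0.9991, 0.0414, -0.0015], [-0.0011, -0.0117, -0.9999]]
red [263, 270, 32, 30, 647] [278.2, 285.6] [502.5 199.  134. ]
```

View pics/crop4.png

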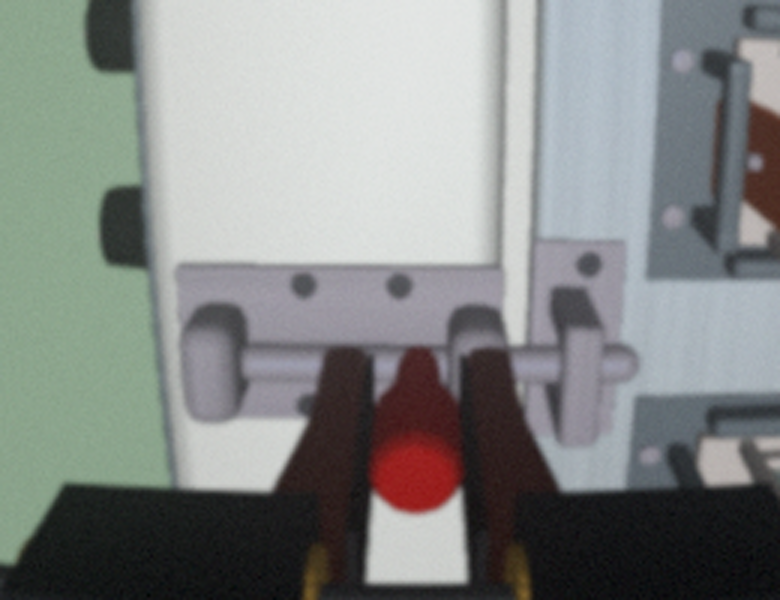

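The picture shows the bolt's tip passing through the keeper. To check the stop is real, I'll regrip a little higher and push once more.

Emit:
step_arm([
  [[0,0,0,0,0,0,0.36],[0,0,0,0,0,0,0.36],[-0.04,0,0.1,0,0,0,0.36],[0,0,0,0,0,0,0.36],[0,0,0,0,0,0,0]],
])

```text
t: 7.18
ee_pos: [506.2, 197.9, 294.7]
orientation: [2.174, 2.267, 0.001]
ft_force: [0.0, 0.2, 0.4]
width: 24.9
grasp_force: 0.0
```

Emit:
step_arm([
  [[0,0,0,0,0,0,0],[0,0,0,0,0,0,0],[0,0,0,0,0,0,0],[0.04,0,0,0,0,0,0],[0,0,0,0,0,0,0]],
])

```text
t: 7.8
ee_pos: [504.3, 197.8, 294.2]
orientation: [-2.17, -2.261, 0.015]
ft_force: [-20.6, 3.2, 18.1]
width: 15.3
grasp_force: 30.0
```

The stop is in the same place at both heights, so the bolt is home. Next I release and lift clear.

Emit:
step_arm([
  [[0,0,0,0,0,0,0.36],[0,0,0,0,0,0,0.36],[0,0,0,0,0,0,0.36],[0,0,0.9,0,0,0,0.36],[0,0,0.9,0,0,0,1]],
])

```text
t: 8.43
ee_pos: [508.2, 197.8, 385.2]
orientation: [-2.174, -2.267, 0.002]
ft_force: [1.2, -0.9, -0.8]
width: 38.6
grasp_force: 0.0
```

Emit:
step_arm([
  [[0.4,0.3,0,0,0,0,1],[0.4,0.3,0,0,0,0,1],[0.4,0.3,0,0,0,0,1],[0.4,0,0,0,0,0,1],[0,0,0,0,0,0,1]],
])

```text
t: 9.05
ee_pos: [589.0, 242.9, 384.4]
orientation: [2.175, 2.267, 0.001]
ft_force: [-2.2, -0.3, -0.1]
width: 86.6
grasp_force: 0.0
```

```bash
python3 c.py w5.png
```

```text
9.05 [588.99195516 242.90385599 384.35867112] 86.62587461265679 [[-0.0415, 0.9991, 0.0006], [0.9991, 0.0415, 0.0001], [0.0001, 0.0006, -1.0]]
orange [312, 204, 10, 41, 284] [316.7, 226.0] [616.3 247.4 150. ]
orange [242, 213, 9, 32, 223] [246.0, 228.7] [566.7 243.4 150. ]
orange [109, 312, 12, 42, 168] [112.9, 335.0] [440.6 130.9 150. ]
orange [436, 312, 13, 42, 170] [444.0, 335.0] [747.2 143.4 150. ]
blue [306, 282, 10, 43, 162] [309.8, 306.9] [616.8 179.5 150. ]
blue [247, 297, 8, 28, 133] [251.2, 313.0] [570.8 171.8 150. ]
```

View pics/w5.png

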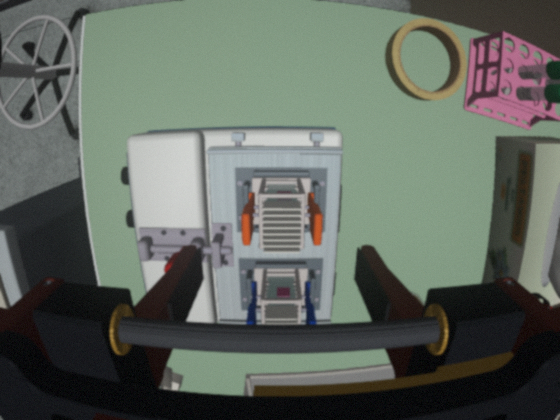

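The bolt is still in the keeper, with its tip at about (230, 245). The orange pads are at columns 246 and 317, midway at about x=591.4, y=245.2. Next I descend around them.

Emit:
step_arm([
  [[0.045,0.045,-0.2,0,0,0,1],[0,0,-0.5,0,0,0,1],[0,0,-0.5,0,0,0,1],[0,0,-0.4,0,0,0,1],[0,0,0,0,0,0,1]],
])

```text
t: 9.72
ee_pos: [589.4, 245.0, 302.8]
orientation: [-2.173, -2.267, 0.005]
ft_force: [0.4, 0.8, 1.2]
width: 87.6
grasp_force: 0.0
```

Emit:
step_arm([
  [[0.02,0,0,0,0,0,0.72],[0,0,0,0,0,0,0.72],[0,0,0,0,0,0,0.72],[0,0,0,0,0,0,0.72],[0,0,0,0,0,0,0.72]],
])

```text
t: 10.35
ee_pos: [591.3, 245.2, 304.9]
orientation: [2.174, 2.268, 0.0]
ft_force: [0.6, -0.5, 0.3]
width: 63.5
grasp_force: 0.0
```

```bash
python3 c.py w6.png
```

```text
10.35 [591.3043291  245.19720906 304.85528131] 63.45631177695099 [[-0.042, 0.9991, 0.0002], [0.9991, 0.042, 0.0001], [0.0001, 0.0002, -1.0]]
orange [235, 225, 6, 12, 40] [236.9, 229.6] [572.1 274.8 150. ]
orange [316, 225, 23, 87, 802] [328.6, 276.4] [615.2 252.9 150. ]
orange [218, 247, 20, 65, 658] [226.5, 283.2] [566.9 247.1 150. ]
orange [148, 315, 11, 45, 193] [151.7, 339.0] [522.4 206.4 150. ]
orange [399, 316, 11, 44, 190] [405.3, 339.3] [664.2 212.  150. ]
blue [236, 354, 10, 29, 102] [240.1, 370.6] [572.3 188.4 150. ]
blue [311, 354, 10, 29, 87] [315.9, 370.0] [615.3 190.7 150. ]
```

View pics/w6.png

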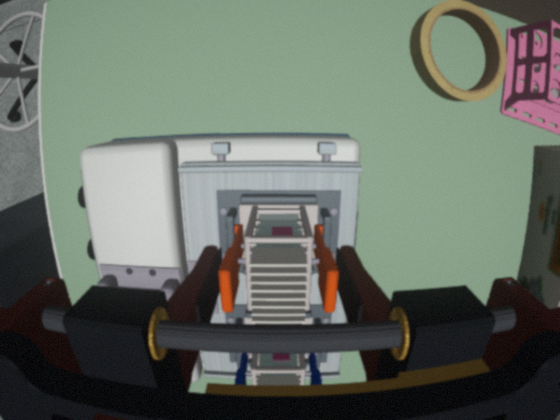

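The cassette sits centred between the fingers. Next I lower 3 mm and squeeze.

Emit:
step_arm([
  [[0,0,-0.05,0,0,0,0.72],[0,0,0,0,0,0,0],[0,0,0,0,0,0,0],[0,0,0,0,0,0,0],[0,0,0,0,0,0,0]],
])

```text
t: 11.02
ee_pos: [591.3, 245.2, 302.5]
orientation: [2.174, 2.268, 0.0]
ft_force: [-0.8, -0.6, 2.0]
width: 40.6
grasp_force: 30.0
```

Emit:
step_arm([
  [[0,0,0,0,0,0,0],[0,0,0,0,0,0,0],[0,0,0,0,0,0,0],[0,0,0,0,0,0,0],[0,0,0,0,0,0,0]],
])

```text
t: 11.65
ee_pos: [591.3, 245.2, 302.4]
orientation: [-2.174, -2.268, -0.0]
ft_force: [-1.5, -0.6, 5.1]
width: 41.0
grasp_force: 30.0
```

Emit:
step_arm([
  [[0,0,0.04,0,0,0,0],[0,0,0.08,0,0,0,0],[0,0,0.08,0,0,0,0],[0,0,0.08,0,0,0,0],[0,0,0,0,0,0,0]],
])

```text
t: 12.28
ee_pos: [591.4, 245.2, 316.6]
orientation: [2.174, 2.267, 0.001]
ft_force: [0.2, 0.5, -1.6]
width: 40.9
grasp_force: 30.0
```

Emit:
step_arm([
  [[0,0,0.2,0,0,0,0],[0,0,0.2,0,0,0,0],[0,0,0.2,0,0,0,0],[0,0,0.2,0,0,0,0],[0,0,0.2,0,0,0,0]],
])

```text
t: 12.9
ee_pos: [591.3, 245.2, 367.0]
orientation: [2.174, 2.268, 0.0]
ft_force: [-0.2, 0.4, -1.1]
width: 40.8
grasp_force: 30.0
```

Emit:
step_arm([
  [[0,0,0.2,0,0,0,0],[0,0,0.2,0,0,0,0],[0,0,0.2,0,0,0,0],[0,0,0.1,0,0,0,0],[0,0,0,0,0,0,0]],
])

```text
t: 13.52
ee_pos: [591.4, 245.2, 401.6]
orientation: [2.174, 2.267, 0.001]
ft_force: [-0.1, -0.2, -2.7]
width: 40.5
grasp_force: 30.0
```

Emit:
step_arm([
  [[0,0,0,0,0,0,0],[0,0,0,0,0,0,0],[0,0,0,0,0,0,0],[0,0,0,0,0,0,0],[0,0,0,0,0,0,0]],
])

```text
t: 14.15
ee_pos: [591.3, 245.2, 401.1]
orientation: [-2.174, -2.268, 0.0]
ft_force: [-0.4, -0.2, -1.6]
width: 40.5
grasp_force: 30.0
```

```bash
python3 - <<'E'
from h import *
g=snap('side','s7.png');w=snap('wrist','w7.png')
a=cv2.resize(g['pixels'][80:240,160:320],(480,480),interpolation=2);b=cv2.resize(w['pixels'],(320,240))
c=np.zeros((480,800,3),np.uint8);c[:,:480]=a;c[:240,480:]=b;cv2.imwrite('pics/m7.png',c[:,:,::-1])
E
```

```text
(no output)
```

View pics/m7.png

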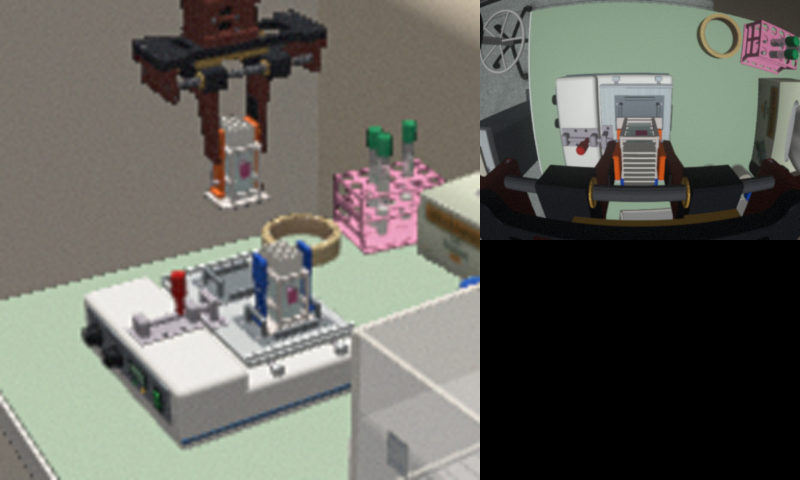

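The orange cassette hangs level above its empty dock. The blue one is still docked and the bolt is home.

```bash
python3 -c "
from h import *
print(ctrl.close_job())"
```

```text
the job is handed in; nothing more can be done
None
```

The lock bolt is pushed home in the keeper, and the orange-catch cassette is held by its squeezed catches, level and still, about 10 cm above its dock; the blue cassette stayed clipped in, and the job was handed in after about 14 s.

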